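# Seat the matching agate slice and set the clamp nut

### The job

Stand the one stone slice that fits the slot of the clamp stand upright in that slot, right down on its floor, and let go of it; leave the other stones alone. Then screw the stand's knurled nut down clockwise until it bottoms out, and back it off a quarter turn so that the stone is not pinched. Finish holding the nut there: keep your grip on it at the end and do not let go.

Things in the scene. Friction and masses are not known exactly. Their poses are not given: they have to be found in the camera images.
- slice_mid (a point): Centre (half-way up) of the slice that fits: polished brown-grey agate with an arched top and a flat foot on which it stands, 60 mm wide (its x) x 15 mm thick (its y) x 70 mm high (z), about 150 g. The two flat faces (normal to y) are parallel up to the top; the sides are straight to 40 mm above the foot, then a half circle of radius 30 mm.
- thick_mid (a point): Centre (half-way up) of a second arched slice of the same outline and stone, 60 x 31 x 70 mm, standing: too thick for the slot. Leave alone.
- long_mid (a point): Centre (half-way up) of a rectangular slab of the same stone, 95 (x) x 15 (y) x 62 mm high, standing: too long for the slot. Leave alone.
- quartz_mid (a point): Centre (half-way up) of an upright pale six-sided quartz point, 44 mm across, 75 mm high, standing loose near the far edge of the work area. Leave alone.
- stand: The fixed clamp stand; origin at the middle of its underside, z up. Wooden base 100 (x) x 250 (y) x 10 mm. A slot with aluminium walls 25 mm above its floor lies at y +61 mm, the nut axis at y -65 mm. The sliding jaw closes the slot from the nut's side: the slot is 17 mm wide (y) when the nut is bottomed out and 3 mm wider per radian unscrewed (24 to 28 at the start). The jaw never pinches the fitting slice.
- seat (a point): Where the middle of the slice's foot goes, on the slot's floor, 10 mm above the table. Axes as the stand's: x along the slot, y across it, z up. The 60 mm width goes along x (68 mm between the end cheeks, each 8 mm thick), its thickness along y. The fixed jaw's face is 11.5 mm from here at +y, the sliding jaw is on the -y side.
- nut_grip (a point): Centre (half-way up) of the knurled steel nut, 40 mm in diameter, 28 mm high, on a vertical stud; 73 mm above the table when bottomed out. It turns with the nut: a brass rib on top, on its +y side, points to the slot (stand's +y) when bottomed out. The 12 mm stud ends 105 mm above the table. Washer and pillar below are only 32 mm across, so fingertips may hang lower.
- nut (a joint): Turn of the nut (rad): 0 bottomed out (hard stop), growing as it is unscrewed, counter-clockwise seen from above; 2.3 to 3.6 at the start, so several grasps may be needed. A right-hand thread: the nut rises 1.6 mm per radian. Friction about 0.06 N m; it stays where it is left.
Not all that is in view belongs to the job. Leave any green look-alike of the part that bears slice_mid alone.

How it is judged (in metres and radians):
On the way, in this order (a step that is already met when the one before it is completed fails the run):
1. the fitting slice stands in the slot, down on its floor, and is let go (x of slice_mid in the frame of seat between -0.012 and 0.012 m and y of slice_mid in the frame of seat between -0.012 and 0.012 m and z of slice_mid in the frame of seat between 0.028 and 0.04 m and angle between slice_mid's own z axis and vertical below 0.2 rad and contact force between the fingers and slice below 0.3 N), for 0.2 s.
2. the nut is bottomed out with the slice in the slot (value of joint nut below 0.1 rad and x of slice_mid in the frame of seat between -0.012 and 0.012 m and y of slice_mid in the frame of seat between -0.012 and 0.012 m and z of slice_mid in the frame of seat between 0.028 and 0.04 m and angle between slice_mid's own z axis and vertical below 0.2 rad), for 0.1 s.
At the end, for the whole second after the job is handed in: The slice stands in the slot (centre within 12 mm of the seat along and across the slot, foot within about 6 mm of the floor, tilt under 0.2 rad), the nut is still and backed off a quarter turn from its stop (1.57 rad, within 0.35), and the fingers grip the nut with more than 3 N (value of joint nut between 1.22 and 1.92 rad and velocity of joint nut between -0.1 and 0.1 rad/s and contact force between the fingers and nut above 3 N and x of slice_mid in the frame of seat between -0.012 and 0.012 m and y of slice_mid in the frame of seat between -0.012 and 0.012 m and z of slice_mid in the frame of seat between 0.028 and 0.04 m and angle between slice_mid's own z axis and vertical below 0.2 rad); the arm keeps its last pose, push and grip.
It fails at once if another stone is disturbed (moved more than 15 mm) (distance of any of thick_mid, long_mid, quartz_mid from where it was at the start of the episode above 0.015 m).
It also fails if it takes over 67 s, if anything falls off the work surface, if the arm or the gripper's body presses on something with over 40 N, if the wrist force passes 120 N, or if a joint passes its speed limit or range.

### The arm

A 6-joint arm with a two-finger parallel gripper is mounted at the origin on the work surface. World frame = base frame: x ahead of the robot, y to its left, z up, the work surface at z = 0. Lengths are in mm, angles in degrees, forces in N, time in s.
With the tool pointing down it reaches from about 350 to 725 mm from the base axis. Payload 4.3 kg.
Tool frame: the origin (TCP) lies at the very end of the fingers, on their centre line; the grasp point (between the pads) lies 19 mm behind it; z points along the fingers, y is the line along which they close (so a half turn about z gives the same grasp; the last joint's range is limited). The gripper opens to 85 mm and grips with 20 to 120 N. Pads are 22 mm wide; open, the fingers measure 114 mm over their backs; the gripper's body (76 mm by 85 mm) begins 54 mm behind the grasp point. The pads swing forward as they close: fully open they stand 13 mm farther back than shut.
Start: joints at [61.461, 21.618, 4.641, 73.018, 0, 83.68], TCP at [217.448, 532.338, 231.329] pointing down, gripper open.
Joint ranges: [-156.06, 156.06], [-48.1, 94.91], [-58.44, 69.94], [-101.28, 121.22], [-78.64, 73.56], [-180, 180]. Speed limits (degrees/s): [147.25, 147.25, 180, 180, 180, 180].

### API

Orientations are given as a 3x3 rotation matrix whose columns are the frame's x, y, z axes.
In Python, from bench import get_state, eyes, manip gives the robot as it stands.
- The arm moves only by the tool carry_out, never from a script. Its argument "moves" is one flat list of numbers, 6 for each row, row after row: the shift along the tool's x, y, z scaled (see below), then the turn, a rotation vector about the tool's x, y, z scaled (see below). In form: [x, y, z, ax, ay, az, x, y, z, ax, ay, az, ...]. A call has 1 to 20 rows; each row shifts and turns the commanded pose from where the row before left it, along the tool's axes as they then stand; what a row does not reach is not made up. The controller multiplies each number of a shift by 0.2 m and each number of a turn by 90 degrees. A row lasts 1/10 s, in which the tool goes at most 50 mm and 8.59 degrees, less where a joint would pass 70% of its speed; a pose out of reach is approached as far as the arm can. A call with a number of a shift or a turn outside -1 to 1 is refused whole. A call with a gripper value outside its range is refused whole. "claw" is the opening, from 0 (shut) to 1 (fully open), set as the call begins (left out, the last holds). The fingers move at their own pace and stop on an object; the grip force is fixed at half the most. Time passes only in rows, so rows that do not move let the fingers close. It gives the time, the measured TCP pose, the force, the opening and the grip force at its end, in the units of the state.
- get_state(): the state, without advancing time (a new reading comes with each control period).
- eyes.capture(name): name is "scene" or "top"; returns the picture (400x640x3 uint8, red, green, blue); there is no depth.
- eyes.camera_model(name): a dict with "fovy" (degrees; the focal length in pixels is half the picture's height over the tangent of half this angle, whatever the lens; pixels are square), "cx", "cy" (the principal point, pixels), "view" (4x4, takes a point from world to camera coordinates). Camera axes: x right, y down, z forward; pixel columns grow to the right and rows downward; lengths in mm; the calibration is good to about 2 mm. A picture is of the moment at which its call begins. camera_model takes no time and is no camera call.
- manip.close_job(): hands the job in; it is judged then, once.
The state is a dict: "clock": time; "joints": joint angles; "qvel": joint speeds; "effort": joint torques, N m; "ee_pos": TCP position; "tool_rot": TCP orientation; "contact_force": force on the tool from outside, world axes, zero at the start; "moment": the same for the moment, N m; "opening": finger opening in mm; "grasp_force": force on a finger pad.
Only numpy, scipy, OpenCV 4.12 (cv2) and the standard library are available. Lean on these libraries where they do the work, as an engineer would, in place of code of your own. Each camera call takes 0.05 s, during which the arm holds its last target. There are 200 camera calls.

## Working session

There is one attempt and no reset: what is moved stays moved. The work goes in short steps, Python scripts to look and compute and a tool call to move; the robot and the scene stay as the last step left them, time stands still between calls to the robot, and variables do not carry over. Pictures are saved under pics/ and viewed, at most 10 in all, crops included, and the job is handed in when it is done.

Besides the shell and the picture viewer there is one more tool, called as name(argument=value, ...) on one line, values as JSON. carry_out: Moves the arm, as the interface text tells. Its arguments: {"type":"object","properties":{"moves":{"type":"array","items":{"type":"number"}},"claw":{"type":"number"}},"required":["moves"]}

```bash
ls; mkdir -p pics
python3 - <<'E'
from bench import get_state,eyes,manip
import cv2
for n in("scene","top"):
    im=eyes.capture(n); cv2.imwrite(f"pics/{n}0.png",im[:,:,::-1]); print(eyes.camera_model(n))
print(get_state())
E
```

```text
pics
{'fovy': 52.782361148492164, 'cx': 317.823517755235, 'cy': 197.52564780287608, 'view': array([[-7.11109782e-01,  7.02843752e-01, -1.82630388e-02,
         3.47068789e+02],
       [ 4.56348201e-01,  4.41643202e-01, -7.72462039e-01,
        -1.98283238e+02],
       [-5.34854371e-01, -5.57639617e-01, -6.34798283e-01,
         1.25330759e+03],
       [ 0.00000000e+00,  0.00000000e+00,  0.00000000e+00,
         1.00000000e+00]])}
{'fovy': 51.07735490234782, 'cx': 317.97011598316914, 'cy': 202.28187736261106, 'view': array([[-1.31720361e-02, -9.99675488e-01,  2.18040388e-02,
         1.94510770e+01],
       [-9.82744770e-01,  8.91931239e-03, -1.84751624e-01,
         5.33759718e+02],
       [ 1.84497193e-01, -2.38613602e-02, -9.82543343e-01,
         7.34070870e+02],
       [ 0.00000000e+00,  0.00000000e+00,  0.00000000e+00,
         1.00000000e+00]])}
{'clock': 0.1, 'joints': array([ 6.14595123e+01,  2.16579314e+01,  4.57181941e+00,  7.30189382e+01,
       -2.62695462e-04,  8.36809141e+01]), 'qvel': array([-0.0715709 , -0.10646334,  0.18246458, -0.04325268,  0.00569426,
        0.03748786]), 'effort': array([ 1.31376662e-03, -4.64693105e+01,  2.70582980e+01,  1.20222187e-02,
       -1.24600292e-04,  3.88275694e-06]), 'ee_pos': array([217.16706915, 531.7837193 , 230.46044425]), 'tool_rot': array([[-9.25729300e-01,  3.78185804e-01, -8.71967527e-04],
       [ 3.78186758e-01,  9.25727916e-01, -1.61285790e-03],
       [ 1.97244721e-04, -1.82283638e-03, -9.99998319e-01]]), 'contact_force': array([ 0.51590135, -0.43363877, -0.21188115]), 'moment': array([-0.00873532, -0.0278197 , -0.01105151]), 'grasp_force': 0.0, 'opening': 85.4779893401339}
```

View pics/scene0.png

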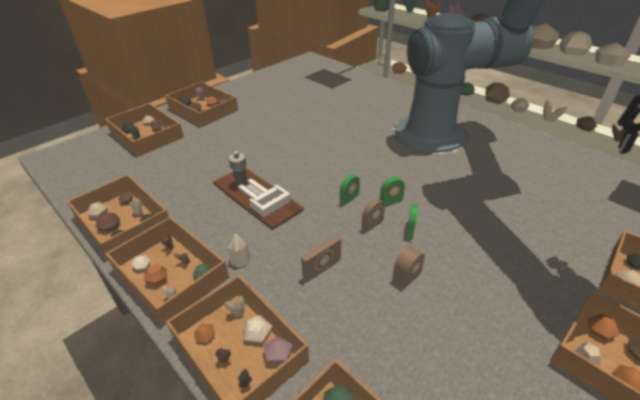

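View pics/top0.png

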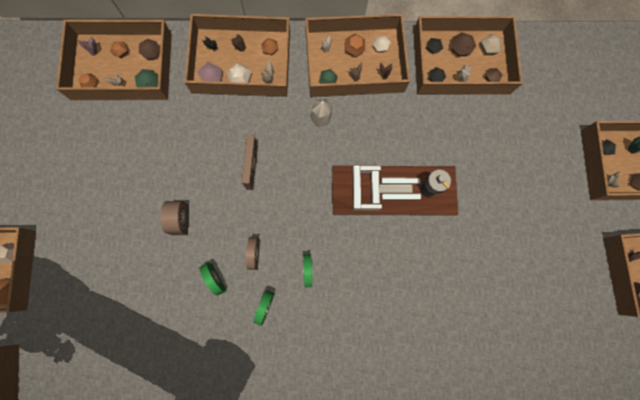

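Scene view: the stones and the stand are all in sight. In the top view the stand lies at about (395,190), with the nut at (438,182) and the slot at (367,188). There are three brown stones: an arched thin one at (252,253), an arched thick one at (175,217) and a rectangular long one at (249,162). Three green look-alikes are at (212,278), (263,307) and (308,270), and the quartz is at (321,111). The one that fits is (252,253): brown, arched and thin. I'll confirm it in an enlarged crop.

```bash
cat > h.py <<'E'
import numpy as np,cv2
from bench import get_state,eyes,manip
def cam(n):
    m=eyes.camera_model(n); V=m['view']; f=200/np.tan(np.radians(m['fovy']/2)); return V[:3,:3],V[:3,3],f,m['cx'],m['cy']
def ray(n,u,v,z):
    R,t,f,cx,cy=cam(n); C=-R.T@t; d=R.T@np.array([(u-cx)/f,(v-cy)/f,1]); return C+d*(z-C[2])/d[2]
def proj(n,p):
    R,t,f,cx,cy=cam(n); q=R@np.array(p,float)+t; return np.array([cx+f*q[0]/q[2],cy+f*q[1]/q[2]])
E
python3 - <<'E'
from h import *
im=cv2.imread('pics/top0.png'); sc=cv2.imread('pics/scene0.png')
a=cv2.resize(im[145:225,325:465],None,fx=4,fy=4,interpolation=2)
b=cv2.resize(sc[170:290,290:440],None,fx=3.5,fy=3.5,interpolation=2)[:,:]
c=cv2.resize(im[225:285,225:325],None,fx=2.4,fy=2.4,interpolation=2)
o=np.zeros((560,800,3),np.uint8); o[:320,:560]=a
o[:c.shape[0],560:800]=c[:, :240]
b=cv2.resize(sc[195:235,350:390],None,fx=6,fy=6,interpolation=2);o[320:560,:240]=b
b=cv2.resize(sc[145:225,205:310],None,fx=3,fy=3,interpolation=2);o[320:560,245:560]=b
b=cv2.resize(sc[230:290,295:430],None,fx=1.75,fy=1.75,interpolation=2);o[320:320+b.shape[0],562:562+b.shape[1]]=b
cv2.imwrite('pics/c1.png',o)
hsv=cv2.cvtColor(im,cv2.COLOR_BGR2HSV)
for p in [(252,253),(175,217),(249,162),(320,110),(375,190),(340,210),(300,200),(437,184)]: print(p,hsv[p[1],p[0]])
for p in [(252,253),(175,217),(249,162)]: print(ray('top',*p,70)[:2])
# brown mask
m=((hsv[...,0]<15)&(hsv[...,1]>55)).astype(np.uint8)
n,l,s,ce=cv2.connectedComponentsWithStats(m)
for i in range(1,n):
    if s[i,4]>80: print(s[i],ce[i])
E
```

```text
(252, 253) [ 13  81 163]
(175, 217) [ 13  83 160]
(249, 162) [ 13  86 149]
(320, 110) [ 18  48 169]
(375, 190) [ 37  10 233]
(340, 210) [  9 152  97]
(300, 200) [ 19  32 128]
(437, 184) [ 21  38 182]
[439.5375656  132.36643992]
[505.52492178 271.28866843]
[607.03434029 140.54928329]
[ 184   14  106   83 5386] [238.90698106  52.92629038]
[ 305   14  105   83 5674] [356.81018682  54.71483962]
[ 413   16  110   79 5694] [466.66385669  54.76852828]
[  56   18  115   82 6464] [113.32967203  58.1924505 ]
[ 581  120   59   80 3030] [612.82211221 159.84818482]
[241 135  16  55 554] [248.79422383 161.6534296 ]
[ 332  165  127   50 3624] [396.04663355 192.22985651]
[360 173  12  31 320] [365.565625 188.003125]
[160 201  28  34 755] [173.1218543  217.56423841]
[   0  226   35   87 1811] [ 15.66151298 268.24792932]
[ 604  233   36   84 1837] [625.75231355 270.31028851]
[246 237  14  33 335] [251.46268657 252.45074627]
[  0 345  19  55 633] [  8.51342812 372.26066351]
```

View pics/c1.png

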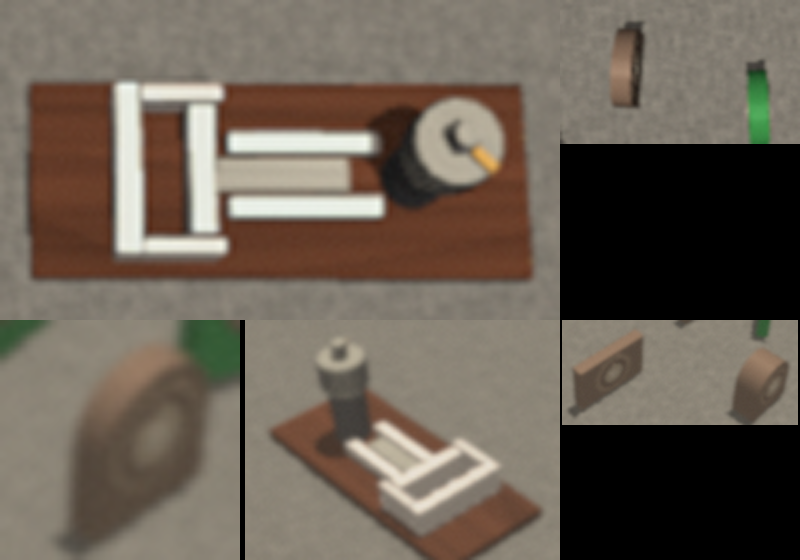

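The crop confirms it: the stone at (252,253) in top and (373,215) in scene is brown, arched and thin, with its thickness roughly along world y. The stand is close to aligned with the world axes, with the slot at +y. The brass rib points right and down of the nut centre, so the nut is at about 2.5 rad.

Run:
```python
from h import *
im=cv2.imread('pics/top0.png'); sc=cv2.imread('pics/scene0.png')
def comp(im,seed):
    hsv=cv2.cvtColor(im,cv2.COLOR_BGR2HSV); h=hsv[...,0]
    m=((h<16)&(hsv[...,1]>48)).astype(np.uint8)
    n,l,s,c=cv2.connectedComponentsWithStats(m); i=l[seed[1],seed[0]]; return (l==i).astype(np.uint8),s[i],c[i]
def tri(a,b):
    A=[];B=[]
    for n,(u,v) in(('top',a),('scene',b)):
        R,t,f,cx,cy=cam(n)
        for k,w in((0,(u-cx)/f),(1,(v-cy)/f)): A.append(R[k]-w*R[2]);B.append(w*t[2]-t[k])
    return np.linalg.lstsq(np.array(A),np.array(B),rcond=None)[0]
for n,(a,b) in dict(slice=((252,253),(368,212)),long=((249,162),(310,262)),thick=((175,217),(400,268))).items():
    ma,sa,ca=comp(im,a); mb,sb,cb=comp(sc,b); print(n,sa,sb,cb,tri(ca,cb))
    if n=='slice':
        for v in range(sa[1],sa[1]+sa[3],2): u=np.where(ma[v])[0]; print(v,u.min(),u.max(),end='; ')
        print(im[253,244:266].tolist())
w,s,c=comp(im,(340,210))
w=cv2.morphologyEx(w,cv2.MORPH_CLOSE,np.ones((25,25),np.uint8))
cs=max(cv2.findContours(w,0,2)[0],key=cv2.contourArea); r=cv2.minAreaRect(cs); box=cv2.boxPoints(r)
P=np.array([ray('top',*p,10) for p in box]); print('base px',box.tolist(),'\n',P.round(1).tolist(),P.mean(0))
print([np.linalg.norm(P[i]-P[i-1]).round(1) for i in range(4)])
C=P.mean(0)
for i in range(4):
    d=P[i]-P[i-1]
    if np.linalg.norm(d)>180:
        d=d if d[1]>0 else -d; print('yaw of +y',np.degrees(np.arctan2(d[1],d[0])))
cr=lambda x,y:(325+(x-1.5)/4,145+(y-1.5)/4)
print('nut',ray('top',*cr(460,142),91), 'rib',ray('top',*cr(492,164),91))
for q in [(114,85),(117,257),(143,100),(143,237),(188,102),(190,235),(223,92),(227,245)]: print(q,ray('top',*cr(*q),35).round(1))
print([(-cam(n)[0].T@cam(n)[1]).round() for n in('top','scene')])
```

```text
slice [245 237  15  33 364] [362 199  21  32 327] [370.79816514 213.59021407] [444.96334316 134.61024461  35.77390208]
237 249 257; 239 248 258; 241 248 259; 243 247 258; 245 247 258; 247 246 258; 249 246 258; 251 246 256; 253 246 255; 255 245 255; 257 245 256; 259 245 256; 261 246 256; 263 246 257; 265 246 256; 267 246 256; 269 250 254; [[116, 127, 133], [116, 129, 141], [113, 131, 154], [112, 133, 163], [110, 132, 162], [110, 133, 163], [109, 132, 161], [111, 133, 163], [111, 134, 163], [108, 130, 159], [83, 100, 123], [54, 64, 77], [66, 78, 85], [68, 79, 85], [56, 65, 71], [93, 102, 109], [121, 132, 139], [123, 135, 142], [122, 132, 140], [120, 131, 137], [118, 129, 135], [115, 125, 131]]
long [241 135  17  55 601] [301 235  40  46 848] [320.16391509 256.9504717 ] [619.3473363  144.07345178  34.82253508]
thick [160 201  29  34 826] [393 246  31  42 771] [406.61608301 265.38651102] [512.71313604 282.35880683  33.48839984]
base px [[332.0, 165.0], [458.0, 165.0], [458.0, 215.0], [332.0, 215.0]] 
 [[617.1, -16.6, 10.0], [615.3, -270.9, 10.0], [513.3, -263.2, 10.0], [515.8, -14.6, 10.0]] [ 565.38092684 -141.34302161   10.        ]
[np.float64(101.3), np.float64(254.4), np.float64(102.2), np.float64(248.7)]
yaw of +y 89.59716554165726
yaw of +y 89.44092617559211
nut [ 564.7612305  -205.13775917   91.        ] rib [ 554.49479589 -218.92805102   91.        ]
(114, 85) [608.  -56.1  35. ]
(117, 257) [523.3 -55.1  35. ]
(143, 100) [600.4 -70.   35. ]
(143, 237) [532.8 -67.8  35. ]
(188, 102) [599.2 -91.8  35. ]
(190, 235) [533.6 -90.4  35. ]
(223, 92) [ 604.1 -109.1   35. ]
(227, 245) [ 528.6 -107.9   35. ]
[array([389.,  32., 819.]), array([1008.,  543.,  649.])]
```

Run:
```python
from h import *
im=cv2.imread('pics/top0.png'); sc=cv2.imread('pics/scene0.png')
a=cv2.resize(im[230:276,232:272],None,fx=10,fy=10,interpolation=0);b=cv2.resize(sc[194:240,354:394],None,fx=10,fy=10,interpolation=0)
for k in range(0,40,5):
    for q,o in((a,232),(b,354)): cv2.line(q,(k*10,0),(k*10,6),(255,255,255),1); cv2.putText(q,str(k+o),(k*10,16),0,.35,(255,255,255),1)
for k in range(0,46,5):
    for q,o in((a,230),(b,194)): cv2.putText(q,str(k+o),(0,k*10+6),0,.35,(255,255,255),1)
cv2.imwrite('pics/c2.png',np.hstack([a,b]))
```

```text
(no output)
```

View pics/c2.png

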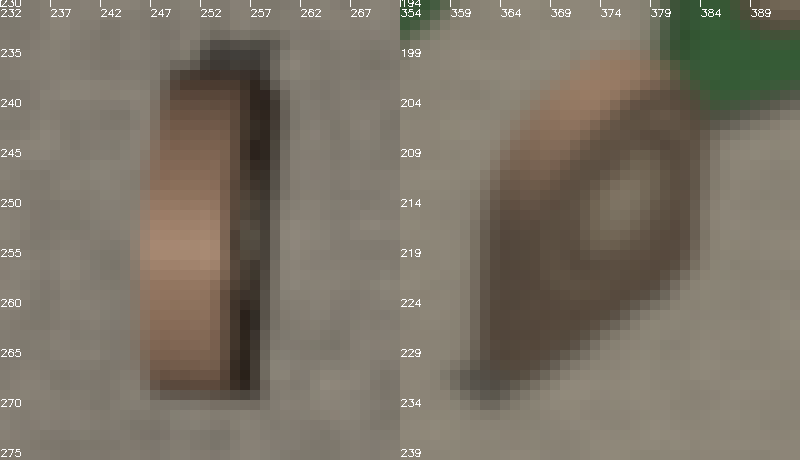

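Run:
```python
from h import *
for p in [(257.8,269),(259.5,240),(259,254)]: print('foot -y face',ray('top',*p,0).round(1))
for p in [(249.9,253.5)]: print('crown',ray('top',*p,70).round(1))
print('near end +y/-y z40',ray('top',247,268.5,40).round(1),ray('top',255,268.5,40).round(1))
for p in [(365,232.5),(384,219)]: print('scene foot +y face',ray('scene',*p,0).round(1))
print(proj('scene',[440,134,70]),proj('top',[440,134,70]))
```

```text
foot -y face [413.4 130.1   0. ]
foot -y face [469.3 127.5   0. ]
foot -y face [442.1 128.1   0. ]
crown [438.7 136.1  70. ]
near end +y/-y z40 [413.4 145.1  40. ] [413.2 130.4  40. ]
scene foot +y face [474.5 139.7   0. ]
scene foot +y face [408.2 142.4   0. ]
[374.8112459  200.94169581] [251.08102755 252.7491131 ]
```

carry_out(moves=[0,0,0,0,0,-0.074,0,0,0,0,0,-0.074,0,0,0,0,0,-0.073,-0.1,-0.161,0,0,0,0,-0.1,-0.161,0,0,0,0,-0.1,-0.161,0,0,0,0,-0.1,-0.161,0,0,0,0,-0.1,-0.161,0,0,0,0,-0.1,-0.161,0,0,0,0,-0.1,-0.161,0,0,0,0,-0.1,-0.161,0,0,0,0,-0.1,-0.161,0,0,0,0,-0.1,-0.161,0,0,0,0,-0.1,-0.161,0,0,0,0,-0.1,-0.161,0,0,0,0,0,0,0,0,0,0,0,0,0,0,0,0], claw=0.6)

```text
clock: 1.8
ee_pos: [441.3, 136.0, 230.9]
tool_rot: [[-0.999, 0.043, -0.001], [0.043, 0.999, 0.0], [0.001, 0.0, -1.0]]
contact_force: [0.2, 0.3, -0.5]
opening: 51.2
grasp_force: 0.0
```

```bash
cat >> h.py <<'E'
def go(x,y,z,phi):
    s=get_state(); R=s['tool_rot']; p=s['ee_pos']
    f=np.degrees(np.arctan2(R[1,1],R[0,1])); a=np.radians(phi); c,sn=np.cos(a),np.sin(a)
    T=np.array([[-sn,c,0],[c,sn,0],[0,0,-1]]).T
    rv=cv2.Rodrigues(R.T@T)[0].ravel()
    print('clock',round(s['clock'],2),'p',p.round(1),'phi',round(f,2),'z',R[:,2].round(4),'F',s['contact_force'].round(1),'M',s['moment'].round(2),'open',round(s['opening'],1),'grip',round(s['grasp_force'],1),'j',s['joints'].round(1))
    print('turn units',(np.degrees(rv)/90).round(4),'then shift units',(T.T@(np.array([x,y,z])-p)/200).round(4))
E
python3 - <<'E'
from h import *
go(442,135.8,34,87.7)
cv2.imwrite('pics/t1.png',eyes.capture('top')[:,:,::-1])
E
```

```text
clock 1.8 p [441.3 136.  230.9] phi 87.55 z [-1.3e-03  4.0e-04 -1.0e+00] F [ 0.2  0.3 -0.5] M [-0.01 -0.02 -0.01] open 51.2 grip 0.0 j [  9.2   8.6 -12.8  68.7   0.   11.7]
turn units [ 0.0002 -0.0008 -0.0016] then shift units [-3.400e-03 -8.000e-04  9.844e-01]
```

carry_out(moves=[-0.003,0,0.14,0,0,0,0,0,0.14,0,0,0,0,0,0.14,0,0,0,0,0,0.14,0,0,0,0,0,0.14,0,0,0,0,0,0.14,0,0,0,0,0,0.1,0,0,0,0,0,0.044,0,0,0,0,0,0,0,0,0,0,0,0,0,0,0])

```text
clock: 2.85
ee_pos: [442.5, 137.2, 35.2]
tool_rot: [[-0.999, 0.04, 0.001], [0.04, 0.999, 0.0], [-0.001, 0.0, -1.0]]
contact_force: [0.1, -0.1, 0.7]
opening: 51.6
grasp_force: 0.0
```

carry_out(moves=[0,0,0,0,0,0,0,0,0,0,0,0,0,0,0,0,0,0,0,0,0,0,0,0,0,0,0,0,0,0,0,0,0,0,0,0,0,0,0,0,0,0,0,0,0,0,0,0,0,0,0,0,0,0,0,0,0,0,0,0], claw=0)

```text
clock: 3.85
ee_pos: [443.2, 136.7, 35.5]
tool_rot: [[-0.999, 0.041, 0.002], [0.041, 0.999, 0.001], [-0.002, 0.001, -1.0]]
contact_force: [-1.2, -0.1, 6.0]
opening: 14.2
grasp_force: 59.1
```

Run:
```python
from h import *
go(566.5,-80.5,160,89)
```

```text
clock 3.85 p [443.2 136.7  35.5] phi 87.66 z [ 2.1e-03  7.0e-04 -1.0e+00] F [-1.2 -0.1  6. ] M [0.04 0.1  0.01] open 14.2 grip 59.1 j [  9.3  18.3 -31.8  39.7   0.   11.6]
turn units [ 0.0005  0.0013 -0.0148] then shift units [-0.6355 -1.0751 -0.6226]
```

carry_out(moves=[0,0,-0.15,0,0,0,0,0,-0.16,0,0,-0.015,0,0,-0.16,0,0,0,0,0,-0.15,0,0,0,-0.08,-0.134,0,0,0,0,-0.08,-0.134,0,0,0,0,-0.08,-0.134,0,0,0,0,-0.08,-0.134,0,0,0,0,-0.08,-0.134,0,0,0,0,-0.08,-0.134,0,0,0,0,-0.08,-0.134,0,0,0,0,-0.076,-0.137,0,0,0,0,0,0,0,0,0,0,0,0,0,0,0,0,0,0,0,0,0,0])

```text
clock: 5.35
ee_pos: [564.8, -79.9, 158.1]
tool_rot: [[-1.0, 0.017, -0.001], [0.017, 1.0, 0.001], [0.001, 0.001, -1.0]]
contact_force: [0.5, 0.8, -0.2]
opening: 14.1
grasp_force: 58.7
```

Run:
```python
from h import *
go(566.5,-80.5,90,89)
t=eyes.capture('top')[:,:,::-1];s=eyes.capture('scene')[:,:,::-1]
cv2.imwrite('pics/t2.png',t);cv2.imwrite('pics/s2.png',s)
print(proj('top',[566,-80,160]),proj('scene',[566,-80,130]))
x,y=proj('scene',[566,-80,110]).astype(int)
b=cv2.resize(s[y-50:y+50,x-40:x+40],None,fx=5,fy=5,interpolation=2)
for k in range(0,100,10): cv2.putText(b,str(y-50+k),(0,k*5+4),0,.35,(255,255,255),1)
for k in range(0,80,10): cv2.putText(b,str(x-40+k),(k*5,10),0,.35,(255,255,255),1)
x,y=proj('top',[566,-80,110]).astype(int)
a=cv2.resize(t[y-50:y+50,x-40:x+40],None,fx=5,fy=5,interpolation=2)
cv2.imwrite('pics/c3.png',np.hstack([b,a]))
```

```text
clock 5.35 p [564.8 -79.9 158.1] phi 89.05 z [-1.4e-03  8.0e-04 -1.0e+00] F [ 0.5  0.8 -0.2] M [-0.01  0.    0.01] open 14.1 grip 58.7 j [-14.4  22.9  -4.5  62.7   0.  -13.5]
turn units [ 0.0005 -0.0009  0.0006] then shift units [-0.0088 -0.003   0.3407]
[376.45547809 169.96450768] [267.46942346 164.07652763]
```

View pics/c3.png

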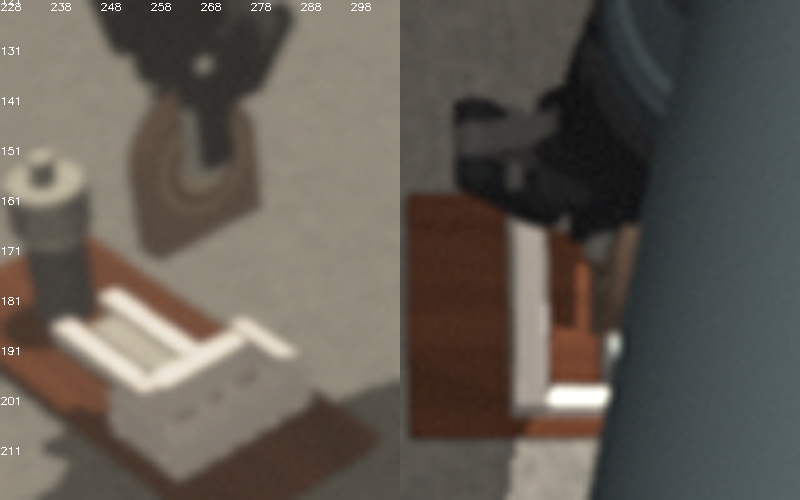

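The scene crop shows the slice hanging upright in the fingers. Its +y face foot corners are at about (260,172.6) and (280.4,162.4). The arm hides the top view.

Run:
```python
from h import *
A=ray('scene',260,172.6,122.6);B=ray('scene',280.4,162.4,122.6);print(A,B,(A+B)/2,np.linalg.norm(A-B))
# fixed jaw outer top corners in scene crop, z=35
f=lambda x,y:(228+x/5,121+y/5)
for q in [(150,390),(297,357),(240,322),(115,290),(55,325)]: print(q,ray('scene',*f(*q),35).round(1))
for q in [(566.5+34,-80.4+11.5,35),(566.5-34,-80.4+11.5,35),(608.5,-56.4,35),(524.5,-56,35),(567,-205.1,91)]: print(proj('scene',q))
```

```text
[592.51543755 -74.91483424 122.6       ] [534.63893633 -72.55084149 122.6       ] [563.57718694 -73.73283786 122.6       ] 57.92476030172302
(150, 390) [594.2 -95.8  35. ]
(297, 357) [528.3 -64.1  35. ]
(240, 322) [ 529.6 -105.7   35. ]
(115, 290) [ 556.8 -172.3   35. ]
(55, 325) [ 595.7 -170.6   35. ]
[262.9892637 205.298488 ]
[284.80720478 192.30965828]
[263.66292265 209.33652568]
[290.76679351 193.13428734]
[236.96642014 157.32289896]
```

carry_out(moves=[-0.013,-0.002,0.06,0,0,0,0,0,0.1,0,0,0,0,0,0.1,0,0,0,0,0,0.1,0,0,0,0,0,0.055,0,0,0,0,0,0,0,0,0,0,0,0,0,0,0])

```text
clock: 6.15
ee_pos: [568.3, -80.9, 75.7]
tool_rot: [[-1.0, 0.017, 0.0], [0.017, 1.0, 0.0], [-0.0, 0.0, -1.0]]
contact_force: [0.3, -0.3, -1.3]
opening: 14.6
grasp_force: 58.8
```

Run:
```python
from h import *
go(567.5,-80.4,46,89)
```

```text
clock 6.15 p [568.3 -80.9  75.7] phi 89.04 z [ 0.e+00  1.e-04 -1.e+00] F [ 0.3 -0.3 -1.3] M [-0.02  0.03  0.01] open 14.6 grip 58.8 j [-14.4  26.7 -11.4  51.8   0.  -13.5]
turn units [0.0001 0.     0.0005] then shift units [0.0041 0.0024 0.1483]
```

carry_out(moves=[0.003,0.002,0.02,0,0,0,0,0,0.025,0,0,0,0,0,0.025,0,0,0,0,0,0,0,0,0])

```text
clock: 6.55
ee_pos: [567.1, -80.6, 60.8]
tool_rot: [[-1.0, 0.017, -0.001], [0.017, 1.0, 0.0], [0.001, 0.0, -1.0]]
contact_force: [-0.4, -0.4, -2.0]
opening: 14.4
grasp_force: 58.8
```

carry_out(moves=[0,0,0.025,0,0,0,0,0,0.025,0,0,0,0,0,0.025,0,0,0,0,0,0,0,0,0,0,0,0,0,0,0])

```text
clock: 7.05
ee_pos: [567.5, -80.6, 46.2]
tool_rot: [[-1.0, 0.017, -0.0], [0.017, 1.0, 0.0], [0.0, 0.0, -1.0]]
contact_force: [0.5, -0.3, -0.9]
opening: 14.1
grasp_force: 59.0
```

Run:
```python
from h import *
go(567.5,-80.4,46,89)
```

```text
clock 7.05 p [567.5 -80.6  46.2] phi 89.02 z [-4.e-04  2.e-04 -1.e+00] F [ 0.5 -0.3 -0.9] M [ 0.    0.01 -0.02] open 14.1 grip 59.0 j [-14.4  28.3 -13.7  48.    0.  -13.5]
turn units [ 0.0001 -0.0003  0.0002] then shift units [-0.0001  0.0012  0.0012]
```

carry_out(moves=[0,0,0.006,0,0,0,0,0,0.004,0,0,0,0,0,0,0,0,0])

```text
clock: 7.35
ee_pos: [567.7, -80.7, 45.5]
tool_rot: [[-1.0, 0.017, 0.001], [0.017, 1.0, -0.0], [-0.001, -0.0, -1.0]]
contact_force: [-2.6, 0.5, 7.1]
opening: 14.0
grasp_force: 60.1
```

carry_out(moves=[0,0,0,0,0,0,0,0,0,0,0,0,0,0,0,0,0,0,0,0,0,0,0,0,0,0,0,0,0,0,0,0,0,0,0,0,0,0,0,0,0,0], claw=0.5)

```text
clock: 8.05
ee_pos: [567.7, -80.7, 44.4]
tool_rot: [[-1.0, 0.017, 0.0], [0.017, 1.0, 0.0], [-0.0, 0.0, -1.0]]
contact_force: [-0.1, -0.3, -0.2]
opening: 42.9
grasp_force: 0.0
```

carry_out(moves=[0,0,-0.05,0,0,0,0,0,-0.1,0,0,0,0,0,-0.15,0,0,0,0,0,-0.15,0,0,0,0,0,-0.15,0,0,0,0,0,-0.15,0,0,0,0,0,0,0,0,0])

```text
clock: 8.75
ee_pos: [570.6, -81.4, 200.2]
tool_rot: [[-1.0, 0.017, 0.009], [0.017, 1.0, -0.002], [-0.009, -0.002, -1.0]]
contact_force: [0.6, 0.2, 0.2]
opening: 42.8
grasp_force: 0.0
```

Run:
```python
from h import *
go(564.5,-205.7,190,180)
s=eyes.capture('scene')[:,:,::-1]
cv2.imwrite('pics/s3.png',s)
x,y=proj('scene',[566,-100,60]).astype(int)
b=cv2.resize(s[y-50:y+50,x-60:x+60],None,fx=5,fy=5,interpolation=2)
cv2.imwrite('pics/c4.png',b); print(x,y)
```

```text
clock 8.75 p [570.6 -81.4 200.2] phi 89.03 z [ 0.0092 -0.0022 -1.    ] F [0.6 0.2 0.2] M [-0.02  0.    0.02] open 42.8 grip 0.0 j [-14.4  21.8   0.3  68.    0.  -13.5]
turn units [-0.0057  0.0035 -1.0108] then shift units [0.6215 0.0306 0.0512]
265 184
```

View pics/c4.png

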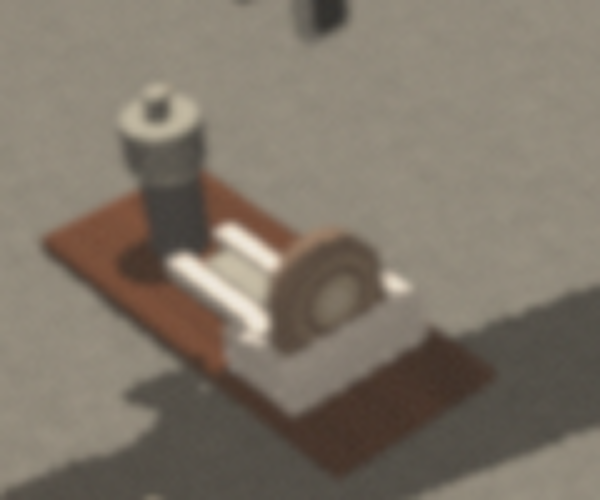

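The slice stands upright in the slot between the end cheeks (crop about (325,290)). The nut's top is at about (237,157), which fits the estimate. Next I move over the nut.

carry_out(moves=[0,-0.103,0,0,0,0,0,-0.103,0,0,0,0,0,-0.103,0,0,0,0,0,-0.103,0,0,0,0,0,-0.103,0,0,0,0,0,-0.103,0,0,0,0,0,0,0,0,0,-0.09,0,0,0,0,0,-0.09,0,0,0,0,0,-0.09,0,0,0,0,0,-0.09,0,0,0,0,0,-0.09,0,0,0,0,0,-0.09,0,0,0,0,0,-0.09,0,0,0,0,0,-0.09,0,0,0,0,0,-0.09,0,0,0,0,0,-0.09,0,0,0,0,0,0,0,0,0,0,0,0], claw=1)

```text
clock: 10.6
ee_pos: [565.0, -204.0, 193.7]
tool_rot: [[-0.176, -0.984, -0.001], [-0.984, 0.176, 0.001], [-0.001, 0.001, -1.0]]
contact_force: [0.2, 0.0, -0.2]
opening: 85.2
grasp_force: 0.0
```

Run:
```python
from h import *
go(565.5,-205.7,57,170)
```

```text
clock 10.6 p [ 565.  -204.   193.7] phi 169.86 z [-1.3e-03  8.0e-04 -1.0e+00] F [ 0.2  0.  -0.2] M [-0.02  0.02 -0.03] open 85.2 grip 0.0 j [ -25.9   25.4    4.8   69.5    0.  -105.8]
turn units [ 0.0009  0.0003 -0.0016] then shift units [ 0.0079 -0.0038  0.6835]
```

carry_out(moves=[0.008,-0.004,0.1,0,0,0,0,0,0.12,0,0,0,0,0,0.12,0,0,0,0,0,0.12,0,0,0,0,0,0.12,0,0,0,0,0,0.1,0,0,0,0,0,0,0,0,0,0,0,0,0,0,0])

```text
clock: 11.4
ee_pos: [565.7, -205.8, 58.4]
tool_rot: [[-0.175, -0.985, -0.001], [-0.985, 0.175, 0.001], [-0.0, 0.001, -1.0]]
contact_force: [-0.1, 0.1, -0.0]
opening: 85.5
grasp_force: 0.0
```

carry_out(moves=[0,0,0,0,0,0,0,0,0,0,0,0,0,0,0,0,0,0,0,0,0,0,0,0,0,0,0,0,0,0,0,0,0,0,0,0,0,0,0,0,0,0,0,0,0,0,0,0,0,0,0,0,0,0], claw=0)

```text
clock: 12.3
ee_pos: [567.5, -206.5, 60.0]
tool_rot: [[-0.173, -0.985, 0.003], [-0.985, 0.173, -0.001], [0.0, -0.003, -1.0]]
contact_force: [0.9, -0.1, 6.2]
opening: 38.5
grasp_force: 59.7
```

Run:
```python
from h import *
go(565.5,-205.7,57,170)
```

```text
clock 12.3 p [ 567.5 -206.5   60. ] phi 170.02 z [ 0.0033 -0.001  -1.    ] F [ 0.9 -0.1  6.2] M [ 0.07 -0.06 -0.08] open 38.5 grip 59.7 j [ -26.    30.5   -7.7   51.6    0.  -106. ]
turn units [-0.0022 -0.0003  0.0002] then shift units [-0.0021  0.0107  0.0149]
```

carry_out(moves=[0,-0.008,0,0,0,0,0,0,0.001,0,0,0.07,0,0,0.001,0,0,0.07,0,0,0.001,0,0,0.07,0,0,0.001,0,0,0.07,0,0,0.001,0,0,0.07,0,0,0.001,0,0,0.07,0,0,0,0,0,0])

```text
clock: 13.1
ee_pos: [567.7, -206.5, 58.8]
tool_rot: [[-0.742, -0.67, 0.001], [-0.67, 0.742, -0.001], [-0.0, -0.001, -1.0]]
contact_force: [-1.7, 0.2, 10.1]
opening: 38.3
grasp_force: 59.9
```

Run:
```python
from h import *
go(567,-206,57,26)
```

```text
clock 13.1 p [ 567.7 -206.5   58.8] phi 132.1 z [ 7.e-04 -8.e-04 -1.e+00] F [-1.7  0.2 10.1] M [ 0.19  0.59 -0.12] open 38.3 grip 59.9 j [-26.   30.7  -7.6  51.7  -0.  -68.1]
turn units [-5.0000e-04  6.0000e-04  1.1789e+00] then shift units [ 0.0038 -0.002   0.0088]
```

carry_out(moves=[0,0,0,0,0,0.08,0,0,0,0,0,0.08,0,0,0,0,0,0.08,0,0,0,0,0,0.08,0,0,0,0,0,0.08,0,0,0.001,0,0,0.08,0,0,0.001,0,0,0.08,0,0,0.001,0,0,0.08,0,0,0.001,0,0,0.08,0,0,0.001,0,0,0.08,0,0,0.001,0,0,0.08,0,0,0.001,0,0,0.08,0,0,0,0,0,0])

```text
clock: 14.4
ee_pos: [567.7, -206.7, 56.5]
tool_rot: [[-0.717, 0.697, 0.0], [0.697, 0.717, -0.001], [-0.001, -0.0, -1.0]]
contact_force: [-0.6, -0.8, 4.9]
opening: 38.6
grasp_force: 59.6
```

Run:
```python
from h import *
go(567,-206,57,26)
```

```text
clock 14.4 p [ 567.7 -206.7   56.5] phi 45.81 z [ 4.e-04 -8.e-04 -1.e+00] F [-0.6 -0.8  4.9] M [-0.01  0.24 -0.05] open 38.6 grip 59.6 j [-26.   30.8  -7.7  51.4  -0.   18.2]
turn units [-1.000e-04  6.000e-04  2.201e-01] then shift units [ 0.0045 -0.0018 -0.0023]
```

carry_out(moves=[0,0,0.001,0,0,0.06,0,0,0.001,0,0,0.06,0,0,0,0,0,0.04,0,0,0,0,0,0])

```text
clock: 14.8
ee_pos: [567.7, -206.7, 56.2]
tool_rot: [[-0.525, 0.851, 0.0], [0.851, 0.525, -0.001], [-0.001, -0.0, -1.0]]
contact_force: [-1.7, -0.6, 6.1]
opening: 38.5
grasp_force: 59.7
```

Run:
```python
from h import *
go(567,-206,57,26)
```

```text
clock 14.8 p [ 567.7 -206.7   56.2] phi 31.65 z [ 3.0e-04 -1.2e-03 -1.0e+00] F [-1.7 -0.6  6.1] M [-0.14  0.29  0.71] open 38.5 grip 59.7 j [-26.   30.8  -7.7  51.4  -0.1  32.4]
turn units [-0.0002  0.0008  0.0628] then shift units [ 0.0048 -0.0016 -0.0039]
```

carry_out(moves=[0,0,0,0,0,0.04,0,0,0,0,0,0.04,0,0,0,0,0,0])

```text
clock: 15.1
ee_pos: [567.9, -207.3, 56.1]
tool_rot: [[-0.415, 0.91, 0.0], [0.91, 0.415, -0.003], [-0.002, -0.001, -1.0]]
contact_force: [-1.5, -3.6, 5.4]
opening: 38.5
grasp_force: 60.2
```

Run:
```python
from h import *
go(567,-206,57,26)
```

```text
clock 15.1 p [ 567.9 -207.3   56.1] phi 24.52 z [ 5.0e-04 -2.5e-03 -1.0e+00] F [-1.5 -3.6  5.4] M [-0.65  0.27  1.37] open 38.5 grip 60.2 j [-26.   30.8  -7.7  51.4  -0.1  39.5]
turn units [-0.0004  0.0016 -0.0165] then shift units [ 0.0077 -0.0014 -0.0044]
```

carry_out(moves=[0,0,0,0,0,0,0,0,0,0,0,-0.02,0,0,0,0,0,0])

```text
clock: 15.4
ee_pos: [567.9, -207.3, 56.1]
tool_rot: [[-0.442, 0.897, 0.001], [0.897, 0.442, -0.002], [-0.002, -0.0, -1.0]]
contact_force: [-1.4, -3.3, 5.3]
opening: 38.4
grasp_force: 60.2
```

Run:
```python
from h import *
go(567,-206,57,26)
```

```text
clock 15.4 p [ 567.9 -207.3   56.1] phi 26.24 z [ 6.0e-04 -2.1e-03 -1.0e+00] F [-1.4 -3.3  5.3] M [-0.64  0.27  0.83] open 38.4 grip 60.2 j [-26.   30.8  -7.7  51.4  -0.1  37.7]
turn units [-0.0002  0.0014  0.0027] then shift units [ 0.0078 -0.0014 -0.0044]
```

carry_out(moves=[0,0,0,0,0,-0.02,0,0,0,0,0,0])

```text
clock: 15.6
ee_pos: [568.0, -207.2, 56.2]
tool_rot: [[-0.469, 0.883, 0.001], [0.883, 0.469, -0.002], [-0.002, -0.0, -1.0]]
contact_force: [-2.0, -3.0, 5.8]
opening: 38.4
grasp_force: 60.2
```

Run:
```python
from h import *
go(567,-206,57,26)
```

```text
clock 15.6 p [ 568.  -207.2   56.2] phi 27.95 z [ 9.0e-04 -1.8e-03 -1.0e+00] F [-2.  -3.   5.8] M [-0.52  0.21  0.3 ] open 38.4 grip 60.2 j [-26.   30.8  -7.7  51.4  -0.1  36. ]
turn units [-0.      0.0013  0.0216] then shift units [ 0.0077 -0.0017 -0.0042]
```

carry_out(moves=[0,0,0,0,0,-0.02,0,0,0,0,0,0])

```text
clock: 15.8
ee_pos: [568.0, -207.2, 56.2]
tool_rot: [[-0.496, 0.869, 0.001], [0.869, 0.496, -0.002], [-0.002, -0.0, -1.0]]
contact_force: [-1.3, -3.4, 5.8]
opening: 38.4
grasp_force: 60.2
```

Run:
```python
from h import *
go(567,-206,57,26)
```

```text
clock 15.8 p [ 568.  -207.2   56.2] phi 29.71 z [ 9.0e-04 -1.6e-03 -1.0e+00] F [-1.3 -3.4  5.8] M [-0.52  0.15  0.04] open 38.4 grip 60.2 j [-26.   30.8  -7.7  51.4  -0.1  34.3]
turn units [0.     0.0012 0.0412] then shift units [ 0.0077 -0.0018 -0.0042]
```

carry_out(moves=[0,0,0,0,0,-0.08,0,0,-0.001,0,0,-0.08,0,0,-0.001,0,0,-0.08,0,0,-0.001,0,0,-0.08,0,0,-0.001,0,0,-0.08,0,0,-0.001,0,0,-0.08,0,0,-0.001,0,0,-0.08,0,0,-0.001,0,0,-0.08,0,0,-0.001,0,0,-0.08,0,0,-0.001,0,0,-0.08,0,0,-0.001,0,0,-0.08,0,0,-0.001,0,0,-0.08,0,0,0,0,0,-0.034,0,0,0,0,0,0,0,0,0,0,0,0,0,0,0,0,0,0])

```text
clock: 17.4
ee_pos: [568.3, -206.2, 58.6]
tool_rot: [[-0.873, -0.488, 0.002], [-0.488, 0.873, 0.0], [-0.002, -0.0, -1.0]]
contact_force: [-1.0, 0.3, 7.1]
opening: 38.4
grasp_force: 60.3
```

Run:
```python
from h import *
go(567,-206,57,119)
s=eyes.capture('scene')[:,:,::-1]
a=cv2.resize(s[115:235,190:320],None,fx=4.6,fy=4.6,interpolation=2)
cv2.imwrite('pics/c5.png',a)
```

```text
clock 17.4 p [ 568.3 -206.2   58.6] phi 119.19 z [ 1.7e-03  4.0e-04 -1.0e+00] F [-1.   0.3  7.1] M [0.03 0.17 0.07] open 38.4 grip 60.3 j [-26.   30.7  -7.5  51.7   0.1 -55.2]
turn units [-0.0003  0.001   0.0021] then shift units [0.0051 0.0039 0.008 ]
```

View pics/c5.png

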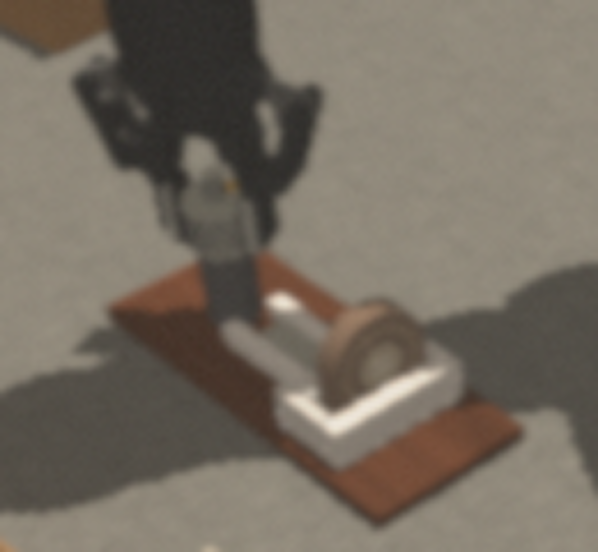

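The slice stands in the slot at about (375,350) in the crop. The brass rib at (232,185) points to the stand's -x, a quarter turn from the slot. The grip is holding at 60 N.

```bash
python3 -c "
from bench import manip
print(manip.close_job())"
```

```text
the job is handed in; nothing more can be done
None
```

The job is handed in, with no verdict returned: the fitting slice stands upright in the slot, and the nut was screwed down to its stop, backed off about 90° and is still held with about 60 N.

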